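# Unclamp the nut tote and tilt the nuts into its scoop corner

## Robot

A 6-joint arm with a two-finger parallel gripper is mounted at the origin on the work surface. World frame = base frame: x ahead of the robot, y to its left, z up, the work surface at z = 0. Lengths are in mm, angles in degrees, forces in N, time in s.
With the tool pointing down it reaches from about 300 to 850 mm from the base axis. Payload 4.2 kg.
Tool frame: the origin (TCP) lies midway between the tips of the shut fingers; the grasp point (between the pads) lies 19 mm behind it; z points along the fingers, y is the line along which they close (so a half turn about z gives the same grasp; the last joint's range is limited). The gripper opens to 91 mm and grips with 3 to 60 N. Pads are 32 mm wide; open, the fingers measure 118 mm over their backs; the gripper's body (76 mm by 178 mm) begins 60 mm behind the grasp point.
Start: joints at [-70.646, 18.312, 89.639, -0, 72.044, -1.146], TCP at [201.378, -538.603, 186.276] pointing down, gripper open.
Joint ranges: [-177.97, 177.97], [-48.28, 115.42], [12.27, 149.76], [-77.06, 257.06], [2.81, 150.46], [-146.56, 146.56]. Speed limits (degrees/s): [147.25, 147.25, 180, 180, 180, 180].

## Interface

Orientations are given as [roll, pitch, yaw] about the fixed x, y, z axes, in that order (R = Rz(yaw) Ry(pitch) Rx(roll)).
In Python, from workcell import env gives the robot as it stands.
- The arm moves only by the shell command python3 -m jog 'ROWS' [FORCE]. ROWS is a JSON object of lists of equal length, an entry for each row: "jaw": the finger opening in mm, from 0 to 91.2; "slide": the shift along the tool's x, y, z in units of 30 mm (1.0 is 30 mm), a list of three; "spin": the turn about the tool's z in units of 8 degrees (1.0 is 8 degrees). In form: {"jaw": [jaw, ...], "slide": [[dx, dy, dz], ...], "spin": [spin, ...]}. A call has 1 to 10 rows; each row shifts and turns the commanded pose from where the row before left it, along the tool's axes as they then stand; what a row does not reach is not made up. A row lasts 1/10 s, in which the tool goes at most 50 mm and 8.59 degrees, less where a joint would pass 70% of its speed; a pose out of reach is approached as far as the arm can. A call is refused whole if a number of a shift passes 1 or a number of a turn 1, either way. A call with a gripper value outside its range is refused whole. The fingers move at their own pace and stop on an object; FORCE is the grip in N (left out, the last holds). Time passes only in rows, so rows that do not move let the fingers close. It gives the time, the measured TCP pose, the force, the opening and the grip force at its end, in the units of the state.
- env.state(): the state, without advancing time (a new reading comes with each control period).
- env.grab_frame(name): name is "scene" or "top" or "wrist"; returns the picture (400x640x3 uint8, red, green, blue); there is no depth.
- env.camera_model(name): a dict with "fx", "fy", "cx", "cy" (pixels), "camera_from_world" (4x4, takes a point from world to camera coordinates). Camera axes: x right, y up, looking along -z (the intrinsics and any distortion apply to the point x, -y, -z); pixel columns grow to the right and rows downward; lengths in mm; the calibration is good to about 2 mm. The wrist camera is an equidistant fisheye: a pixel r from the principal point sees the ray r / f radians off the axis. A picture is of the moment at which its call begins: read the wrist's pose just before it. camera_model takes no time and is no camera call; for the wrist camera it gives the pose at the moment of the call.
- env.job_done(): hands the job in; it is judged then, once.
The state is a dict: "time_s": time; "qpos": joint angles; "qvel": joint speeds; "effort": joint torques, N m; "ee_pos": TCP position; "ee_rot": TCP orientation; "force": force on the tool from outside, world axes, zero at the start; "torque": the same for the moment, N m; "gripper_width": finger opening in mm; "gripper_force": force on a finger pad.
Only numpy, scipy, OpenCV 4.12 (cv2) and the standard library are available. Lean on these libraries where they do the work, as an engineer would, in place of code of your own. Each camera call takes 0.05 s, during which the arm holds its last target. There are 200 camera calls.

## Task

The grey tote of loose nuts is clamped down in its dock: swing the clamp lever round by its upright knob until it clicks into the notch on the index plate (marked by a stud), which takes the lever's nose off the tote's rim. Then lift the tote by its handle clear of the dock and everything else, and tilt it towards its scoop corner (the one with the cut-down, flared walls) until all three nuts have slid together into that corner, spilling none. Finish still holding the tote like that in the air, still and tilted, with the lever left in its notch and the other things on the bench left alone.

Things in the scene. Friction and masses are not known exactly. Their poses are not given: they have to be found in the camera images.
- dock: fixed steel dock plate, 158 x 216 mm in its own x and y, top 8 mm above the bench, with 10 mm high locating strips 4 mm clear of the tote; origin: centre of the plate's underside. The tote sits in it with the same axes (within 0.01 rad). A clamp post stands beside its +y end. Clamp heights are given above the bench
- lever_pivot (a point): top of the lever's upright pivot (86 mm above the bench), at (-40, +145) mm in the dock's x, y. The lever swings level about this vertical axis
- lever (a joint): clamp lever angle, rad: 0 = along the dock's y, knob end away from the tote, nose (66 mm from the pivot) 5 mm above the tote's +y rim, blocking it. Grows CLOCKWISE from above (knob towards the dock's +x), range -0.2 to 1.75, starts within 0.15 of 0. Moves lightly (1 N at the knob), stays where left; its spring plunger rides over a ridge (a few N) into the notch, which centres and holds it
- lever_knob (a point): centre of the top of the lever's upright round knob: 22 mm in diameter, 50 mm tall, top 128 mm above the bench, 90 mm from the pivot. The lever is a steel bar 18 mm wide and 10 mm thick, top 78 mm above the bench
- lever_pointer (a point): point on the underside of the lever, 55 mm from the pivot on the knob side, where the spring plunger is. In the notch it stands over notch
- notch (a point): notch in the index plate, a steel tongue 36 mm wide below the lever, top 50 mm above the bench, reaching 86 mm from the pivot. The notch lies 55 mm from the pivot between two ridges 12 mm apart; a round stud 12 mm across at 78 mm marks it. The plate stays put; the notch is 0.95 to 1.4 rad clockwise of the dock's +y, different every time
- index (a joint): clockwise angle of the notch from the dock's +y, rad, on the same scale as the lever: the lever is in the notch when lever equals this. Fixed during the job
- tote: loose grey plastic tote, 140 (x) x 200 (y) mm, walls 55 mm high and 4 mm thick, floor 4 mm, 0.3 to 0.55 kg; origin: centre of its underside; z up. An arch handle spans it lengthwise (along y). At the +x, -y corner (scoop corner) the walls are cut down to 36 mm over some 50 mm each way and carry lips flared outwards
- tote_handle (a point): centre of the tote's handle bar, 100 mm above the tote's underside. The bar is 14 mm thick in the tote's x, 22 mm tall and runs along the tote's y, 200 mm long, carried by a post at each end; 35 mm free between its underside and the walls' top level
- scoop_corner (a point): inner floor corner of the scoop corner, at (66, -96, 4) mm in the tote's frame. The nuts slide on the tote's floor with a friction coefficient of about 0.2: some 0.6 rad of tilt with both the tote's +x and -y sides low brings them all in within about two seconds
- nut0: loose hexagonal steel nut, 29 mm across, 14 mm thick, 45 g, lying flat in the tote; origin: centre of its underside
- nut1: loose hexagonal steel nut, 29 mm across, 14 mm thick, 45 g, lying flat in the tote; origin: centre of its underside
- nut2: loose hexagonal steel nut, 29 mm across, 14 mm thick, 45 g, lying flat in the tote; origin: centre of its underside
- flange: bystander: loose steel ring, 90 mm across, 18 mm thick; origin: centre of its underside
- offcut: bystander: upright piece of aluminium tube, 60 mm across, 95 mm tall; origin: centre of its underside
- tin: bystander: painted tin, 72 mm across, 70 mm tall, with drill bits sticking out to about 115 mm; origin: centre of its underside

How it is judged (in metres and radians):
On the way, in this order (a step that is already met when the one before it is completed fails the run):
1. the lever is in the marked notch (horizontal distance between lever_pointer and notch below 0.005 m), for 0.3 s.
2. the tote is lifted clear of the dock (contact force between tote and dock below 0.05 N and height (world z) of scoop_corner above 0.04 m), for 0.2 s.
At the end, for the whole second after the job is handed in: Lever within 5 mm of the notch; tote held by the fingers, touching nothing else, scoop corner over 40 mm up, tilted 0.3 to 1.0 rad with +x and -y sides each 0.1 rad low; nuts within 90 mm of the inner corner; tote and nuts still (30 mm/s); bystanders within 30 mm of their starts (all of step 2 and horizontal distance between lever_pointer and notch below 0.005 m and contact force between tote and the fingers above 2 N and angle between tote's own z axis and vertical between 0.3 and 1 rad and angle between tote's own x axis and vertical above 1.6708 rad and angle between tote's own y axis and vertical below 1.4708 rad and linear speed of each of tote, nut0, nut1, nut2 below 0.03 m/s and distance between each of nut0, nut1, nut2 and scoop_corner below 0.09 m and contact force between tote and flange below 0.05 N and contact force between tote and offcut below 0.05 N and contact force between tote and tin below 0.05 N and distance of each of flange, offcut, tin from where it was at the start of the episode below 0.03 m); the arm keeps its last pose, push and grip.
It fails at once if a nut is spilled out of the tote (distance between any of nut0, nut1, nut2 and tote above 0.15 m).
It fails at once if a bystander is displaced by more than 30 mm (distance of any of flange, offcut, tin from where it was at the start of the episode above 0.03 m).
It also fails if it takes over 48 s, if anything falls off the work surface, if the arm or the gripper's body presses on something with over 40 N, if the wrist force passes 120 N, or if a joint passes its speed limit or range.

## Working session

There is one attempt and no reset: what is moved stays moved. The work goes in short steps, Python scripts to look and compute and a shell command to move; the robot and the scene stay as the last step left them, time stands still between calls to the robot, and variables do not carry over. Pictures are saved under pics/ and viewed, at most 10 in all, crops included, and the job is handed in when it is done.

```bash
ls; mkdir -p pics
python3 - <<'E'
from workcell import env
import cv2,numpy as np
for n in("scene","top"):
    f=env.grab_frame(n); cv2.imwrite(f"pics/{n}0.png",f[:,:,::-1])
    m=env.camera_model(n); print(n,{k:(np.round(v,3).tolist() if not isinstance(v,str) else v) for k,v in m.items()})
s=env.state();print(s)
E
```

```text
pics
scene {'fx': 376.852, 'fy': 376.852, 'cx': 321.107, 'cy': 205.611, 'camera_from_world': [[-0.252, 0.968, -0.005, 211.94], [-0.644, -0.163, 0.748, 339.378], [0.723, 0.191, 0.664, -1532.227], [0.0, 0.0, 0.0, 1.0]]}
top {'fx': 457.731, 'fy': 457.731, 'cx': 312.915, 'cy': 198.944, 'camera_from_world': [[-0.024, -1.0, -0.008, -32.826], [0.982, -0.025, 0.187, -637.395], [-0.188, -0.003, 0.982, -1037.238], [0.0, 0.0, 0.0, 1.0]]}
{'time_s': 0.1, 'qpos': array([-7.06452573e+01,  1.83465996e+01,  8.96992574e+01, -1.49486360e-03,
        7.20411620e+01, -1.14658069e+00]), 'qvel': array([ 0.03217234, -0.12168215, -0.06012916,  0.01777237,  0.02410124,
        0.00159174]), 'effort': array([-3.13320697e-04, -4.13333809e+01, -2.32510650e+01,  7.28871161e-02,
        4.22409677e-02, -6.46351418e-05]), 'ee_pos': array([ 201.2091257 , -538.13564714,  185.51925757]), 'ee_rot': array([-1.79912970e+02, -3.20226468e-04,  2.05017851e+01]), 'force': array([-0.300458  ,  0.52578172, -0.18169717]), 'torque': array([-0.01738456,  0.02635865, -0.02947752]), 'gripper_force': 0.0, 'gripper_width': 91.31164137137947}
```

View pics/top0.png

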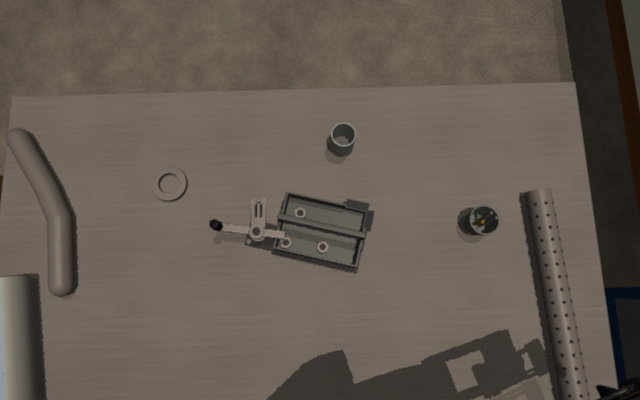

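View pics/scene0.png

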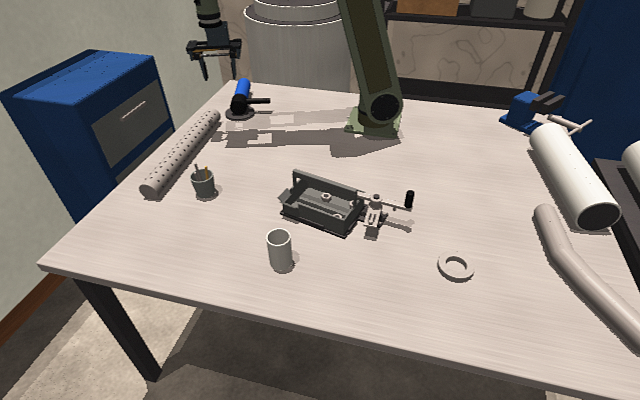

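Top view: tote around (322,231), lever pivot (257,232), knob (216,225), index plate pointing up to about (259,200), ring (170,183), tube (343,137) and tin (481,220). The scoop corner is at the upper right (357,207). I'll zoom in.

```bash
python3 - <<'E'
import cv2
f=cv2.imread("pics/top0.png")[180:280,200:390]
f=cv2.convertScaleAbs(f,alpha=1.5,beta=10)
cv2.imwrite("pics/crop.png",cv2.resize(f,None,fx=4.2,fy=4.2,interpolation=cv2.INTER_CUBIC))
E
cat > h.py <<'E'
import numpy as np
from workcell import env
def ray(n,u,v,z):
    m=env.camera_model(n);T=np.array(m["camera_from_world"]);R,t=T[:3,:3],T[:3,3]
    d=R.T@np.array([(u-m["cx"])/m["fx"],-(v-m["cy"])/m["fy"],-1]);c=-R.T@t
    return c+d*(z-c[2])/d[2]
def proj(n,p):
    m=env.camera_model(n);T=np.array(m["camera_from_world"]);q=T[:3,:3]@p+T[:3,3]
    return np.array([m["cx"]+m["fx"]*q[0]/-q[2],m["cy"]-m["fy"]*q[1]/-q[2]])
E
```

```text
(no output)
```

View pics/crop.png

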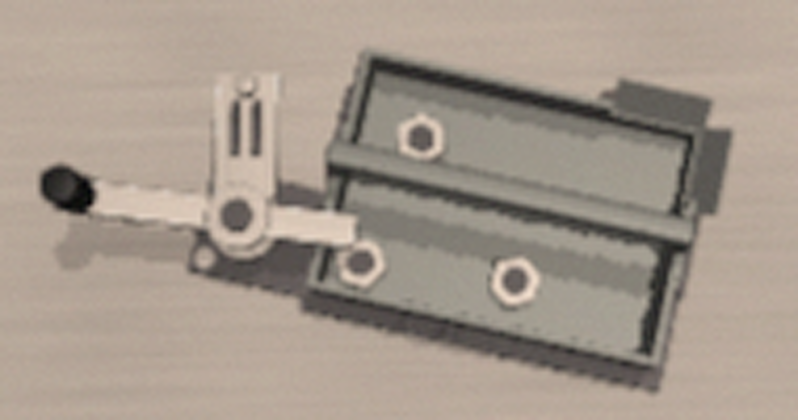

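Run:
```python
from h import *
P=lambda x,y,z:ray("top",200+(x+.5)/4.2-.5,180+(y+.5)/4.2-.5,z)
h1=P(332,156,119);h2=P(691,233,119);d=h1-h2;print("handle",h1,h2,np.linalg.norm(d),(h1+h2)/2)
yaw=np.arctan2(-d[0],d[1]);print("dock yaw",yaw)
ca=P(365,53,63);cb=P(308,284,63);cc=P(656,361,63);print("rim",ca,cb,cc,np.linalg.norm(ca-cb),np.linalg.norm(cc-cb))
e=cb-cc;print("yaw2",np.arctan2(-e[0],e[1]));e=ca-cb;print("yaw3",np.arctan2(e[1],e[0]))
print("centre from rim",(ca+cc)/2)
piv=P(238,214,86);knob=P(58,183,128);stud=P(247,88,54);print(piv,knob,stud)
for y in(yaw,):
    R=np.array([[np.cos(y),-np.sin(y)],[np.sin(y),np.cos(y)]])
    c=((h1+h2)/2)[:2]; print("piv pred",c+R@[-40,145])
    for p in(knob,stud):
        w=R.T@(p-piv)[:2];print(np.hypot(*w),np.arctan2(w[0],w[1]))
for n,u,v,z in(("flange",170,183,18),("offcut",343,133,95),("tin",485,219,70)):print(n,ray("top",u,v,z))
```

```text
handle [586.29312991  29.23375034 119.        ] [ 540.14543904 -161.09627294  119.        ] 195.8446505071658 [563.21928448 -65.9312613  119.        ]
dock yaw -0.23787105680554557
rim [653.82947231  14.27438502  63.        ] [522.95028149  47.85133509  63.        ] [ 475.65371343 -144.52275382   63.        ] 135.11763084633282 198.1028910313803
yaw2 -0.24107583729785712
yaw3 -0.251133042715246
centre from rim [564.74159287 -65.1241844   63.        ]
[560.38061727  83.95789914  86.        ] [574.11437395 174.05275593 128.        ] [636.92245378  82.8764031   54.        ]
piv pred [558.51256539  84.41117049]
91.13560935960733 -0.08659894930537272
76.54947661725765 1.3470538057731485
flange [694.41979133 309.78906601  18.        ]
offcut [ 787.90133173 -124.28545629   95.        ]
tin [ 576.23067246 -451.52161429   70.        ]
```

Dock yaw is about −0.24 rad, the notch about 1.35 rad and the lever about −0.09 rad. The handle comes out 196 mm long against 200, and the pivot agrees with its prediction within 2 mm. I'll go to the knob first.

```bash
python3 -m jog '{"jaw":[91,91,91,91,91,91,91],"slide":[[0,0,0],[0,0,0],[0,0,0],[0,0,0],[0,0,0],[0,0,0],[0,0,0]],"spin":[-1,-1,-1,-1,-1,-1,-1]}'
python3 -m jog '{"jaw":[70,70,70,70,70,70,70,70,70,70],"slide":[[1,0.25,0],[1,0.25,0],[1,0.25,0],[1,0.25,0],[1,0.25,0],[1,0.25,0],[1,0.25,0],[1,0.25,0],[1,0.25,0],[1,0.25,0]],"spin":[0,0,0,0,0,0,0,0,0,0]}'
python3 -m jog '{"jaw":[70,70,70,70,70,70,70,70,70,70],"slide":[[1,0.25,0],[1,0.25,0],[1,0.25,0],[1,0.25,0],[1,0.25,0],[1,0.25,0],[1,0.25,0],[1,0.25,0],[1,0.25,0],[1,0.25,0]],"spin":[0,0,0,0,0,0,0,0,0,0]}'
```

```text
time_s: 0.8
ee_pos: [201.3, -538.3, 185.8]
ee_rot: [-180.0, -0.1, 76.8]
force: [-0.4, -0.6, 0.4]
gripper_width: 91.1
gripper_force: 0.0
time_s: 1.8
ee_pos: [344.5, -263.1, 186.0]
ee_rot: [-180.0, -0.0, 76.5]
force: [0.0, -0.1, 0.6]
gripper_width: 70.2
gripper_force: 0.0
time_s: 2.8
ee_pos: [487.4, 11.0, 185.9]
ee_rot: [-180.0, 0.0, 76.5]
force: [0.0, -0.2, -0.0]
gripper_width: 69.8
gripper_force: 0.0
```

```bash
python3 -m jog '{"jaw":[60,60,60,60,60,60,60,60],"slide":[[1,0.26,0],[1,0.26,0],[1,0.26,0],[1,0.26,0],[1,0.26,0],[0.95,0.24,0],[0,0,0],[0,0,0]],"spin":[0,0,0,0,0,0,0,0]}'
python3 - <<'E'
from h import *
import cv2
print(proj("scene",np.array([574,174,128.])))
f=env.grab_frame("wrist");cv2.imwrite("pics/w1.png",f[:,:,::-1])
m=env.camera_model("wrist");print(m)
T=np.array(m["camera_from_world"])
q=T[:3,:3]@[574,174,128]+T[:3,3];x,y,z=q[0],-q[1],-q[2];r=np.hypot(x,y);th=np.arctan2(r,z);print("knob pred",m["cx"]+m["fx"]*th*x/r,m["cy"]+m["fy"]*th*y/r)
E
```

```text
time_s: 3.6
ee_pos: [573.4, 172.7, 185.4]
ee_rot: [-179.9, 0.1, 76.6]
force: [-0.2, 0.3, -0.3]
gripper_width: 60.0
gripper_force: 0.0
[409.86158982 191.57562672]
{'fx': 309.70691628693146, 'fy': 309.70691628693146, 'cx': 319.06219104951253, 'cy': 199.82450366346742, 'camera_from_world': array([[ 9.72423733e-01, -2.33218218e-01, -1.16067016e-03,
        -5.16935793e+02],
       [ 2.25838056e-01,  9.42870477e-01, -2.44933532e-01,
        -2.64631627e+02],
       [ 5.82173236e-02,  2.37917056e-01,  9.69539178e-01,
        -4.63939071e+02],
       [ 0.00000000e+00,  0.00000000e+00,  0.00000000e+00,
         1.00000000e+00]])}
knob pred 319.6545324378358 202.5035816959008
```

View pics/w1.png

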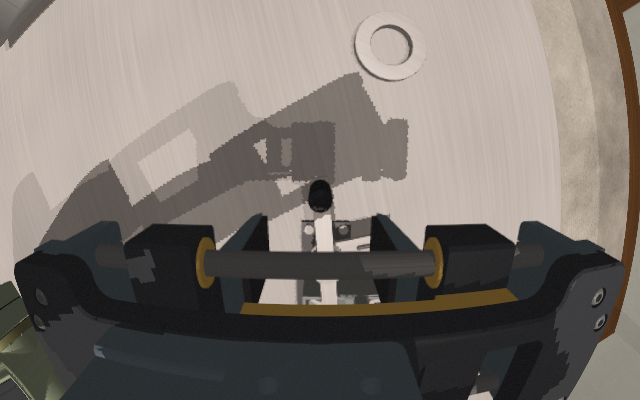

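The wrist view shows the knob at (320,203), where I predicted it (319.7,202.5). Descending and gripping.

```bash
python3 -m jog '{"jaw":[60,60,60,60,60,20,20,20,20,20],"slide":[[0,0,0.6],[0,0,0.6],[0,0,0.6],[0,0,0.6],[0,0,0.65],[0,0,0],[0,0,0],[0,0,0],[0,0,0],[0,0,0]],"spin":[0,0,0,0,0,0,0,0,0,0]}' 15
```

```text
time_s: 4.65
ee_pos: [574.3, 172.6, 95.7]
ee_rot: [179.9, -0.0, 76.5]
force: [0.1, -0.2, -0.7]
gripper_width: 22.8
gripper_force: 0.0
```

```bash
python3 -m jog '{"jaw":[15,15,15,15,15,15,15,15,15,15],"slide":[[0,0,0],[0.008,0.209,0],[0.008,0.209,0],[0.008,0.209,0],[0.008,0.209,0],[0.008,0.209,0],[0.008,0.209,0],[0.008,0.209,0],[0.008,0.209,0],[0.008,0.209,0]],"spin":[0,0.5,0.5,0.5,0.5,0.5,0.5,0.5,0.5,0.5]}' 20
python3 -m jog '{"jaw":[15,15,15,15,15,15,15,15,15,15],"slide":[[0.008,0.209,0],[0.008,0.209,0],[0.008,0.209,0],[0.008,0.209,0],[0.008,0.209,0],[0.008,0.209,0],[0.008,0.209,0],[0.008,0.209,0],[0.008,0.209,0],[0.008,0.209,0]],"spin":[0.5,0.5,0.5,0.5,0.5,0.5,0.5,0.5,0.5,0.5]}' 20
```

```text
time_s: 5.65
ee_pos: [623.3, 147.6, 95.5]
ee_rot: [-180.0, -0.0, 40.3]
force: [-1.8, 1.2, 3.5]
gripper_width: 20.5
gripper_force: 20.0
time_s: 6.65
ee_pos: [648.3, 93.3, 95.6]
ee_rot: [-179.8, 0.0, 0.4]
force: [-2.4, 1.0, 4.4]
gripper_width: 20.4
gripper_force: 20.0
```

```bash
python3 -m jog '{"jaw":[15,15,15,15,60,60,60,60],"slide":[[0.008,0.209,0],[0.008,0.16,0],[0,0,0],[0,0,0],[0,0,0],[0,0,0],[0,0,0],[0,0,0]],"spin":[0.5,0.4,0,0,0,0,0,0]}' 20
python3 - <<'E'
from h import *
import cv2
f=env.grab_frame("top");f=f[180:280,200:390,::-1]
f=cv2.convertScaleAbs(f,alpha=1.5,beta=10)
cv2.imwrite("pics/crop2.png",cv2.resize(f,None,fx=4.2,fy=4.2,interpolation=cv2.INTER_CUBIC))
E
```

```text
time_s: 7.45
ee_pos: [649.2, 79.8, 94.6]
ee_rot: [180.0, -0.0, -6.7]
force: [-0.7, 0.1, -0.1]
gripper_width: 49.9
gripper_force: 0.0
```

View pics/crop2.png

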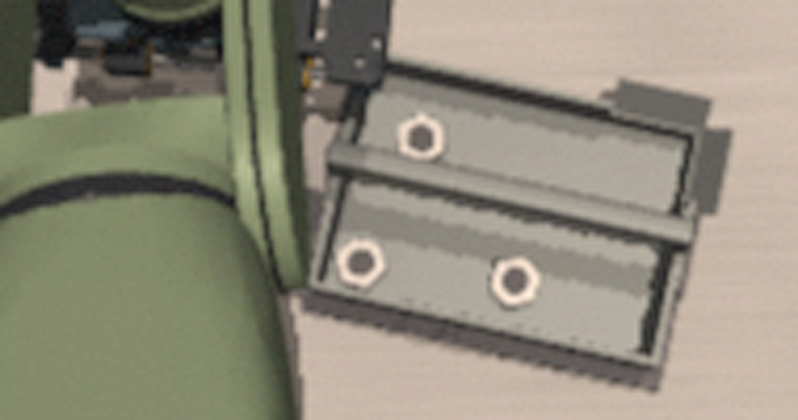

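```bash
python3 -m jog '{"jaw":[60,60,60,60,60,60,60,60,60,60],"slide":[[0,0,-1],[0,0,-1],[0,0,-1],[0,0,0],[0,0,0],[0,0,0],[0,0,0],[0,0,0],[0,0,0],[0,0,0]],"spin":[0,-1,-1,-1,-1,-1,-1,-1,-1,-1]}'
python3 -m jog '{"jaw":[60,60,60,60,60,60,60],"slide":[[-0.9,-0.3,0],[-0.9,-0.3,0],[-0.9,-0.3,0],[-0.9,-0.3,0],[-0.9,-0.3,0],[0,0,0],[0,0,0]],"spin":[-1,-0.37,0,0,0,0,0]}'
python3 - <<'E'
from h import *
import cv2
for n in("scene","wrist"):
    f=env.grab_frame(n);f=f[:,:,::-1]
    if n=="scene": f=cv2.resize(cv2.convertScaleAbs(f[150:260,250:440],alpha=1.4),None,fx=3,fy=3,interpolation=cv2.INTER_CUBIC)
    else: f=f[100:400,100:540]
    cv2.imwrite(f"pics/{n}2.png",f)
a=cv2.imread("pics/scene2.png");b=cv2.imread("pics/wrist2.png")
h=max(a.shape[0],b.shape[0]);s=max(a.shape[1],b.shape[1]);o=np.zeros((a.shape[0]+b.shape[0],s,3),np.uint8);o[:a.shape[0],:a.shape[1]]=a;o[a.shape[0]:,:b.shape[1]]=b
cv2.imwrite("pics/c3.png",o[:600]);print(o.shape)
E
```

```text
time_s: 8.5
ee_pos: [649.2, 79.9, 184.6]
ee_rot: [180.0, 0.0, 65.6]
force: [0.2, 1.1, 1.1]
gripper_width: 59.7
gripper_force: 0.0
time_s: 9.2
ee_pos: [568.0, -36.5, 185.0]
ee_rot: [180.0, -0.0, 76.2]
force: [-0.1, 0.6, 0.7]
gripper_width: 59.7
gripper_force: 0.0
(630, 570, 3)
```

View pics/c3.png

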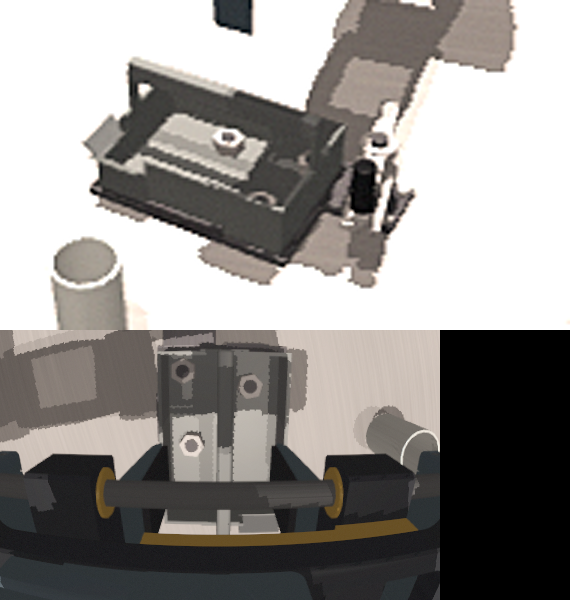

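Run:
```python
from h import *
for y in (163,165,168): print(ray("scene",250+365/3,150+y/3,128))
print((proj("scene",np.array([650,82.6,128]))-[250,150])*3,(proj("scene",np.array([650,82.6,78]))-[250,150])*3)
# bar seen in wrist: line direction/centre at z=119
m=env.camera_model("wrist");T=np.array(m["camera_from_world"]);R,t=T[:3,:3],T[:3,3]
def wr(u,v,z):
    x,y=u-m["cx"],v-m["cy"];r=np.hypot(x,y);th=r/m["fx"];d=R.T@np.array([np.sin(th)*x/r,-np.sin(th)*y/r,-np.cos(th)]);c=-R.T@t;return c+d*(z-c[2])/d[2]
for u,v in((325.5,125),(325.5,215)):print(wr(u,v-0,119))
```

```text
[649.64451067  83.85328242 128.        ]
[652.19176731  84.24971789 128.        ]
[655.99366588  84.84141621 128.        ]
[363.47147734 163.02803812] [358.74193194 205.64165867]
[589.6970127   28.88527964 119.        ]
[571.18864415 -48.17309473 119.        ]
```

The knob is at (650,84), an angle of 1.58, which matches the stud at 1.587, so the lever is in the notch. Next I grasp the handle about 28 mm towards +y of its centre.

```bash
python3 -m jog '{"jaw":[60,60,60,60,60,60,60,60,10,10],"slide":[[0,0.08,0.5],[0,0,0.5],[0,0,0.5],[0,0,0.5],[0,0,0.5],[0,0,0.4],[0,0,0.3],[0,0,0],[0,0,0],[0,0,0]],"spin":[0,0,0,0,0,0,0,0,0,0]}' 25
python3 -m jog '{"jaw":[10,10,10,10,10],"slide":[[0,0,0],[0,0,0],[0,0,0],[0,0,0],[0,0,0]],"spin":[0,0,0,0,0]}' 60
```

```text
time_s: 10.3
ee_pos: [570.9, -36.7, 89.5]
ee_rot: [179.9, -0.0, 76.3]
force: [0.2, 0.0, -0.0]
gripper_width: 46.8
gripper_force: 0.0
time_s: 10.8
ee_pos: [571.3, -36.8, 89.0]
ee_rot: [179.9, -0.0, 76.3]
force: [3.5, -0.1, -0.5]
gripper_width: 12.4
gripper_force: 60.0
```

```bash
python3 -m jog '{"jaw":[10,10,10,10,10,10,10,10,10,10],"slide":[[0,0,-0.2],[0,0,-0.5],[0,0,-0.7],[0,0,-0.7],[0,0,-0.7],[0,0,-0.7],[0,0,-0.7],[0,0,-0.7],[0,0,-0.7],[0,0,-0.7]],"spin":[0,0,0,0,0,0,0,0,0,0]}'
python3 -m jog '{"jaw":[10,10,10,10],"slide":[[0,0,-0.7],[0,0,-0.5],[0,0,0],[0,0,0]],"spin":[0,0,0,0]}'
python3 - <<'E'
from h import *
import cv2
s=env.state();print(s["force"],s["torque"],s["qpos"])
f=env.grab_frame("scene")[100:300,200:460,::-1];cv2.imwrite("pics/s4.png",cv2.resize(cv2.convertScaleAbs(f,alpha=1.2),None,fx=2.5,fy=2.5))
E
```

```text
time_s: 11.8
ee_pos: [568.4, -36.5, 277.0]
ee_rot: [-179.7, 0.0, 76.3]
force: [0.8, 0.6, -6.7]
gripper_width: 12.1
gripper_force: 60.0
time_s: 12.2
ee_pos: [569.2, -36.5, 312.3]
ee_rot: [-179.8, 0.0, 76.3]
force: [-1.0, -0.7, -7.1]
gripper_width: 12.5
gripper_force: 60.0
[-1.03857988 -0.69492049 -7.11728812] [ 0.10394137 -0.05327474 -0.0257612 ] [-4.83266084e+00  1.52071103e+01  7.62397436e+01  7.01129394e-03
  8.87427537e+01  8.90506599e+00]
```

View pics/s4.png

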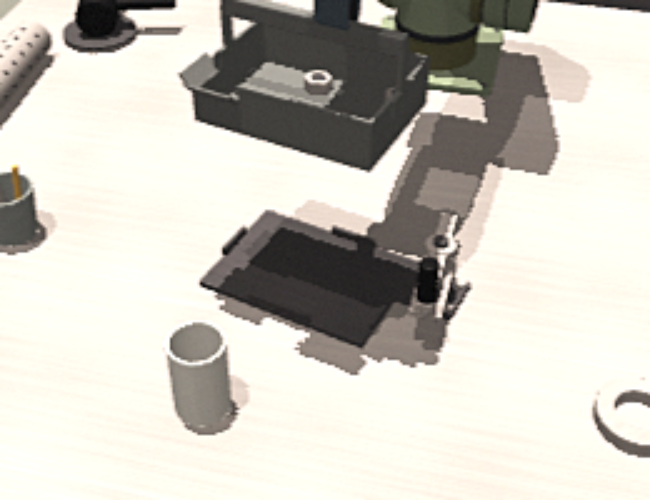

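The tote is up, about level, with the nuts inside, and the lever has stayed in its notch. Moves cannot tilt the tool directly, so I'll try pushing past the arm's reach, where the pose is only approximated. First I turn the scoop corner towards the base, then go outward.

```bash
python3 -m jog '{"jaw":[10,10,10,10,10,10,10,10,10,10],"slide":[[0,0,0],[0,0,0],[0,0,0],[0,0,0],[0,0,0],[0,0,0],[0,0,0],[0,0,0],[0,0,0],[0,0,0]],"spin":[0.4,0.8,1,1,1,1,1,1,1,1]}'
python3 -m jog '{"jaw":[10,10,10,10,10,10,10,10,10,10],"slide":[[0,0,0],[0,0,0],[0,0,0],[0,0,0],[0,0,0],[0,0,0],[0,0,0],[0,0,0],[0,0,0],[0,0,0]],"spin":[1,1,1,1,1,0.7,0.4,0,0,0]}'
python3 - <<'E'
from h import *
s=env.state();print(s["qpos"],s["torque"],s["gripper_width"])
E
```

```text
time_s: 13.25
ee_pos: [569.3, -36.7, 311.8]
ee_rot: [-180.0, 0.2, 2.3]
force: [0.0, -0.3, -7.0]
gripper_width: 12.3
gripper_force: 60.0
time_s: 14.25
ee_pos: [569.9, -36.8, 313.1]
ee_rot: [179.9, 0.0, -46.1]
force: [0.0, 0.2, -7.1]
gripper_width: 12.0
gripper_force: 60.0
[-4.83741622e+00  1.51998506e+01  7.61411465e+01 -1.25742152e-02
  8.87357652e+01  1.31258256e+02] [-0.0538467  -0.08857326  0.01028546] 12.032485769269508
```

```bash
python3 -m jog '{"jaw":[10,10,10,10,10,10,10,10,10,10],"slide":[[0.3,-0.31,0],[0.6,-0.62,0],[0.7,-0.72,0],[0.7,-0.72,0],[0.7,-0.72,0],[0.7,-0.72,0],[0.7,-0.72,0],[0.7,-0.72,0],[0.6,-0.62,0],[0.3,-0.3,0]],"spin":[0,0,0,0,0,0,0,0,0,0]}'
python3 -m jog '{"jaw":[10,10,10,10,10,10],"slide":[[0.3,-0.3,0],[0.3,-0.3,0],[0.3,-0.3,0],[0.3,-0.3,0],[0.3,-0.3,0],[0.3,-0.3,0]],"spin":[0,0,0,0,0,0]}'
python3 - <<'E'
from h import *
s=env.state();print(s["qpos"],s["qvel"])
E
```

```text
time_s: 15.25
ee_pos: [830.6, -38.2, 310.8]
ee_rot: [180.0, 0.0, -46.1]
force: [0.1, -0.7, -6.6]
gripper_width: 11.9
gripper_force: 60.0
time_s: 15.85
ee_pos: [869.2, -38.1, 292.7]
ee_rot: [-178.6, -1.5, -46.2]
force: [0.3, 0.8, -6.2]
gripper_width: 12.5
gripper_force: 60.0
[-3.27781617e+00  5.24395524e+01  1.23509679e+01  2.03010550e-02
  1.13189954e+02  1.32866168e+02] [ 0.23954471  3.1453969  -0.12450358  0.05854408 -6.92095657  0.26712555]
```

It works: at the reach limit the tool starts to tilt outwards (j2+j3+j5 is now 178°). I'll keep pushing outwards and up.

```bash
python3 -m jog '{"jaw":[10,10,10,10,10,10,10,10,10,10],"slide":[[0.3,-0.3,-0.4],[0.3,-0.3,-0.4],[0.3,-0.3,-0.4],[0.3,-0.3,-0.4],[0.3,-0.3,-0.4],[0.3,-0.3,-0.4],[0.3,-0.3,-0.4],[0.3,-0.3,-0.4],[0.3,-0.3,-0.4],[0.3,-0.3,-0.4]],"spin":[0,0,0,0,0,0,0,0,0,0]}'
python3 - <<'E'
from h import *
s=env.state();print(s["qpos"],s["qvel"])
E
```

```text
time_s: 16.85
ee_pos: [874.9, -35.6, 347.4]
ee_rot: [-174.4, -5.9, -46.4]
force: [0.4, -0.5, -5.8]
gripper_width: 12.4
gripper_force: 60.0
[-3.11673246e+00  4.89580319e+01  1.23284796e+01  9.46937586e-02
  1.10593757e+02  1.33063058e+02] [ 0.05426586 -3.59139016  0.04843163  0.14345207 -2.51500273  0.24945158]
```

```bash
python3 -m jog '{"jaw":[10,10,10,10,10,10,10,10,10,10],"slide":[[0.6,-0.6,-0.3],[0.6,-0.6,-0.3],[0.6,-0.6,-0.3],[0.6,-0.6,-0.3],[0.6,-0.6,-0.3],[0.6,-0.6,-0.3],[0.6,-0.6,-0.3],[0.6,-0.6,-0.3],[0.6,-0.6,-0.3],[0.6,-0.6,-0.3]],"spin":[0,0,0,0,0,0,0,0,0,0]}'
python3 - <<'E'
from h import *
s=env.state();print(s["qpos"],s["qvel"])
E
```

```text
time_s: 17.85
ee_pos: [933.2, -33.2, 369.3]
ee_rot: [-167.1, -13.1, -47.6]
force: [-1.5, -0.1, -7.1]
gripper_width: 12.6
gripper_force: 60.1
[ -2.80351005  48.46394318  12.33010011   0.15763841 100.85406043
 133.38623912] [ 0.35244953 -1.50714579 -0.11177414  0.0515593  -8.89686133  0.2361102 ]
```

```bash
python3 -m jog '{"jaw":[10,10,10,10,10,10,10,10,10,10],"slide":[[0.6,-0.6,-0.3],[0.6,-0.6,-0.3],[0.6,-0.6,-0.3],[0.6,-0.6,-0.3],[0.6,-0.6,-0.3],[0.6,-0.6,-0.3],[0.6,-0.6,-0.3],[0.6,-0.6,-0.3],[0.6,-0.6,-0.3],[0.6,-0.6,-0.3]],"spin":[0,0,0,0,0,0,0,0,0,0]}'
python3 - <<'E'
from h import *
s=env.state();print(s["qpos"],s["qvel"])
E
```

```text
time_s: 18.85
ee_pos: [968.8, -30.7, 430.0]
ee_rot: [-159.1, -20.3, -49.9]
force: [-0.2, -0.6, -6.9]
gripper_width: 12.6
gripper_force: 60.1
[ -2.57139504  46.0345984   12.32851821   0.20506417  92.8479368
 133.61313317] [ 0.10165425 -3.14585403  0.08598801  0.02890217 -7.18432776  0.13414454]
```

```bash
python3 -m jog '{"jaw":[10,10,10,10,10,10,10,10,10,10],"slide":[[0.6,-0.6,0],[0.6,-0.6,0],[0.6,-0.6,0],[0.6,-0.6,0],[0.6,-0.6,0],[0.5,-0.5,0],[0.3,-0.3,0],[0,0,0],[0,0,0],[0,0,0]],"spin":[0,0,0,0,0,0,0,0,0,0]}'
python3 -m jog '{"jaw":[10,10,10,10,10,10,10,10,10,10],"slide":[[0,0,0],[0,0,0],[0,0,0],[0,0,0],[0,0,0],[0,0,0],[0,0,0],[0,0,0],[0,0,0],[0,0,0]],"spin":[0,0,0,0,0,0,0,0,0,0]}'
python3 - <<'E'
from h import *
import cv2
s=env.state();print(s["qpos"],s["qvel"],s["torque"])
a=env.grab_frame("scene");b=env.grab_frame("wrist")
p=proj("scene",s["ee_pos"]).astype(int);print(p)
y=max(p[1]-110,0);x=max(p[0]-130,0)
a=cv2.resize(cv2.convertScaleAbs(a[y:y+220,x:x+260],alpha=1.2),(520,440)); 
cv2.imwrite("pics/s5.png",a[:,:,::-1]);cv2.imwrite("pics/w5.png",cv2.convertScaleAbs(b[:,:,::-1],alpha=1.4))
E
```

```text
time_s: 19.85
ee_pos: [1010.1, -30.2, 440.7]
ee_rot: [-154.0, -24.4, -51.8]
force: [-0.4, -0.3, -7.2]
gripper_width: 12.5
gripper_force: 60.1
time_s: 20.85
ee_pos: [1010.2, -30.2, 440.6]
ee_rot: [-154.0, -24.4, -51.8]
force: [-0.2, 0.8, -7.1]
gripper_width: 12.3
gripper_force: 60.1
[ -2.44042305  46.77604503  12.3244751    0.2046249   85.86316553
 133.72149622] [ 0.05815445 -0.05553975 -0.03758929  0.00124419 -0.02407409 -0.01368691] [0.05662969 1.17273516 0.01022453]
[267 188]
```

View pics/s5.png

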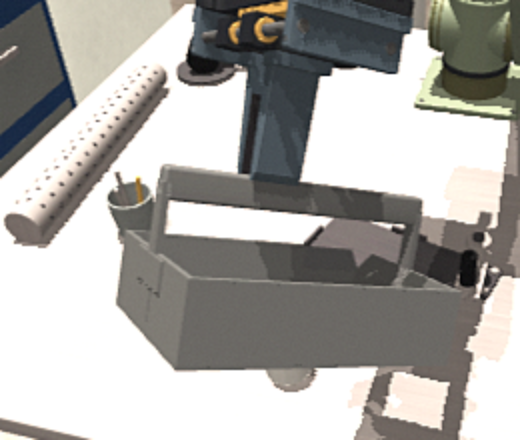

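The tote is held, tilted about 35° towards the robot. The nuts are hidden from this side, so I'll look from the top and the wrist.

Run:
```python
from h import *
import cv2
a=cv2.convertScaleAbs(env.grab_frame("top"),alpha=1.3)[:,:,::-1]
p=proj("top",env.state()["ee_pos"]).astype(int);print(p)
y=max(p[1]-60,0);x=max(p[0]-130,0);a=cv2.resize(a[y:y+200,x:x+260],(520,400))
b=cv2.resize(cv2.imread("pics/w5.png"),(320,200));o=np.zeros((600,520,3),np.uint8);o[:400]=a;o[400:,:320]=b
cv2.imwrite("pics/c6.png",o)
```

```text
[295 -53]
```

View pics/c6.png

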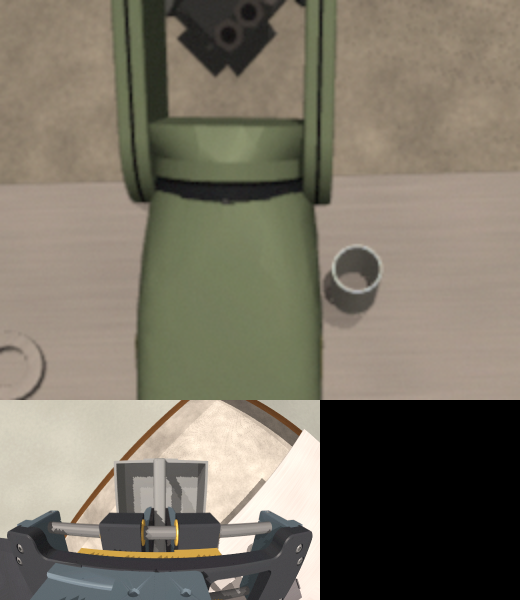

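The interior is hidden by the arm. The top camera looks from the robot's side, so moving back and to the right will show the corner. I'll work out the shift.

Run:
```python
from h import *
from scipy.spatial.transform import Rotation as Ro
s=env.state();R=Ro.from_euler("xyz",s["ee_rot"],degrees=True).as_matrix()
print(R, R.T@np.array([-260,-320,0])/30)
# tote axes: tote x=tool y, tote y=-? 
print("x vert",np.degrees(np.arccos(R[2,1])))
```

```text
[[ 0.56307494 -0.59482985  0.57369335]
 [-0.71593398 -0.69785558 -0.02088373]
 [ 0.41277737 -0.39896746 -0.81880389]] [ 2.75664631 12.59898492 -4.7492493 ]
x vert 113.51364527518969
```

```bash
python3 -m jog '{"jaw":[10,10,10,10,10,10,10,10,10,10],"slide":[[0.04,0.16,-0.06],[0.08,0.36,-0.14],[0.13,0.6,-0.23],[0.16,0.72,-0.27],[0.16,0.72,-0.27],[0.16,0.72,-0.27],[0.16,0.72,-0.27],[0.16,0.72,-0.27],[0.16,0.72,-0.27],[0.16,0.72,-0.27]],"spin":[0,0,0,0,0,0,0,0,0,0]}'
python3 -m jog '{"jaw":[10,10,10,10,10,10,10,10,10,10],"slide":[[0.16,0.72,-0.27],[0.16,0.72,-0.27],[0.16,0.72,-0.27],[0.16,0.72,-0.27],[0.16,0.72,-0.27],[0.16,0.72,-0.27],[0.16,0.72,-0.27],[0.13,0.6,-0.23],[0.08,0.36,-0.14],[0.04,0.16,-0.06]],"spin":[0,0,0,0,0,0,0,0,0,0]}'
python3 -m jog '{"jaw":[10,10,10,10,10,10,10,10,10,10],"slide":[[0,0,0],[0,0,0],[0,0,0],[0,0,0],[0,0,0],[0,0,0],[0,0,0],[0,0,0],[0,0,0],[0,0,0]],"spin":[0,0,0,0,0,0,0,0,0,0]}'
python3 - <<'E'
from h import *
from scipy.spatial.transform import Rotation as Ro
import cv2
s=env.state();print(s["qpos"],s["time_s"]);R=Ro.from_euler("xyz",s["ee_rot"],degrees=True).as_matrix()
g=s["ee_pos"]-19*R[:,2]
# tote: x=tool y, y=tool x, z=-tool z; grip at tote (0,28,100)
c=g+R@np.array([-96-28,66,96]);print("corner",c,proj("top",c))
p=proj("top",c).astype(int)
a=cv2.convertScaleAbs(env.grab_frame("top"),alpha=1.6,beta=15)[:,:,::-1]
y,x=max(p[1]-70,0),max(p[0]-90,0)
print(x,y);cv2.imwrite("pics/t7.png",cv2.resize(a[y:y+140,x:x+180],None,fx=4,fy=4,interpolation=cv2.INTER_CUBIC))
E
```

```text
time_s: 22.0
ee_pos: [882.5, -188.1, 441.1]
ee_rot: [-154.1, -24.4, -51.8]
force: [1.1, 0.3, -7.1]
gripper_width: 12.3
gripper_force: 60.1
time_s: 23.0
ee_pos: [755.9, -345.5, 441.5]
ee_rot: [-154.1, -24.5, -51.9]
force: [-0.4, 0.1, -6.6]
gripper_width: 12.8
gripper_force: 60.1
time_s: 24.0
ee_pos: [756.8, -344.1, 441.0]
ee_rot: [-154.0, -24.4, -51.8]
force: [0.2, 0.4, -6.2]
gripper_width: 12.3
gripper_force: 60.1
[-32.56379052  22.745028    56.58171586  17.99540187  70.4541702
 102.09689777] 24.0
corner [ 691.87973109 -303.02963251  300.45908429] [444.87078466 143.26666146]
354 73
```

View pics/t7.png

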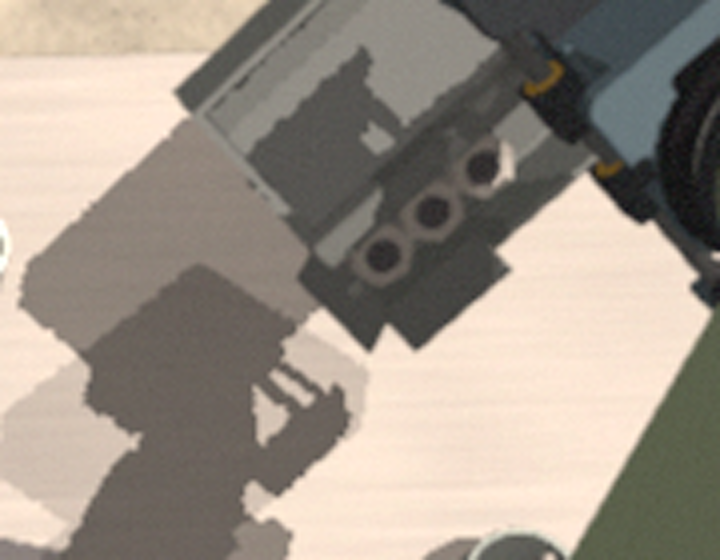

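All three nuts lie in a row along the +x wall, starting at the scoop corner, at crop (382,257), (432,212) and (483,165). I'll measure their distances on the tilted floor plane.

Run:
```python
from h import *
from scipy.spatial.transform import Rotation as Ro
s=env.state();R=Ro.from_euler("xyz",s["ee_rot"],degrees=True).as_matrix()
g=s["ee_pos"]-19*R[:,2]; corner=g+R@np.array([-124,66,96])
m=env.camera_model("top");T=np.array(m["camera_from_world"]);Rc,t=T[:3,:3],T[:3,3];c=-Rc.T@t
P=[]
for px,py in((382,257),(432,212),(483,165)):
    u,v=354+px/4-.4,73+py/4-.4
    d=Rc.T@np.array([(u-m["cx"])/m["fx"],-(v-m["cy"])/m["fy"],-1])
    q=corner-14*R[:,2]   # plane of nut tops
    p=c+d*((q-c)@R[:,2])/(d@R[:,2]); w=R.T@(p-q);P.append(p)
    print("tote dx,dy from corner",w[1],w[0],np.hypot(w[0],w[1]))
print(np.linalg.norm(P[1]-P[0]),np.linalg.norm(P[2]-P[1]))
print(s["qvel"])
```

```text
tote dx,dy from corner -10.068562123027073 13.662889231652697 16.97205012311909
tote dx,dy from corner -10.559345159313455 43.2066328283896 44.478229400019856
tote dx,dy from corner -11.455249462958738 73.01055501325035 73.90374742596936
29.54781977910451 29.817384562072608
[ 0.04557644  0.07637217  0.03335964 -0.08651151 -0.04304335 -0.02769808]
```

The nuts are about 20, 46 and 76 mm from the corner, allowing a few mm for the estimate. Spacing is 29.7 mm against their 29 mm width, everything is still, and the corner is 300 mm up. Handing in.

```bash
python3 -c "
from workcell import env
print(env.job_done())"
```

```text
the job is handed in; nothing more can be done
None
```

The job was handed in at about 24 s, verdict not shown: lever in its notch, tote held still in the air at about 35° (0.61 rad), and all three nuts measured within about 76 mm of the scoop corner (limit 90 mm).

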